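# Swing a clamped cup-drying arm over its drip dish

### The arm

A 6-joint arm with a two-finger parallel gripper is mounted at the origin on the work surface. World frame = base frame: x ahead of the robot, y to its left, z up, the work surface at z = 0. Lengths are in m, angles in rad, forces in N, time in s.
With the tool pointing down it reaches from about 0.35 to 0.875 m from the base axis. Payload 4.2 kg.
Tool frame: the origin (TCP) lies between the finger pads; the fingertips stand 11 mm ahead of it and the grasp point (between the pads) lies 8 mm behind it (tip_reach is the distance from the TCP to the fingertips, in m); z points along the fingers, x is the direction in which the jaws open and shut, and the axes are right-handed (so a half turn about z gives the same grasp; the last joint's range is limited). The gripper opens to 87 mm and grips with 3 to 60 N. Pads are 19 mm wide; open, the fingers measure 117 mm over their backs; the gripper's body (75 mm by 190 mm) begins 51 mm behind the grasp point.
Start: joints at [1.573, 0.385, 0.008, 0, -1.194, -0.259], TCP at [0.159, 0.604, 0.234] pointing down, gripper open.
Joint ranges: [-3.14, 3.14], [-1.21, 2.06], [-1.07, 1.41], [-3.16, 2.05], [-2.99, -0.16], [-3.1, 3.1]. Speed limits (rad/s): [2.79, 2.79, 3.14, 3.14, 3.14, 3.14].

### API

Orientations are given as a unit quaternion [w, x, y, z].
In Python, from plant import * gives the robot as it stands. The module is installed in compiled form; this text tells all that it offers.
- The arm moves only by the tool send_rows, never from a script. Its argument "rows" is a list that holds one entry, the list of rows, each a list of 7 numbers: the shift along the tool's x, y, z in cm, then the turn, a rotation vector about the tool's x, y, z in rad, then the opening, from -1 (shut) to 1 (fully open), so that 0 is half open. A call has exactly 5 rows; each row is the pose to reach, as a shift and turn from the pose commanded when the call began, along the tool's axes at that moment; what a row does not reach only later rows make up. A row lasts 1/8 s, in which the tool goes at most 62.5 mm and 10.7 degrees, less where a joint would pass 70% of its speed; a pose out of reach is approached as far as the arm can. A call with a gripper value outside its range is refused whole. The fingers move at their own pace and stop on an object; "force" is the grip in N (left out, the last holds). Time passes only in rows, so rows that repeat a pose let the fingers close, or fill a call up. It gives the time, the measured TCP pose, the force and the opening at its end, in the units of the state.
- state(): the state, without advancing time (a new reading comes with each control period).
- capture(name): name is "side" or "top"; returns a dict with "color" (480x640x3 uint8, red, green, blue), "vertical_fov" (degrees; the focal length in pixels is half the picture's height over the tangent of half this angle, whatever the lens; pixels are square), "cx", "cy" (the principal point, pixels), "camera_from_world" (4x4, takes a point from world to camera coordinates). Camera axes: x right, y down, z forward; pixel columns grow to the right and rows downward; lengths in m; the calibration is good to about 2 mm. A picture is of the moment at which its call begins. There is no depth.
- close_job(): hands the job in, once; it reports no verdict.
The state is a dict: "time_s": time; "joint_positions": joint angles; "joint_vel": joint speeds; "tau": joint torques, N m; "eef_pos": TCP position; "eef_rot": TCP orientation; "ft_force": force on the tool from outside, world axes, zero at the start; "ft_torque": the same for the moment, N m; "grip_width": opening from 0.0 (shut) to 1.0 (fully open).
Only numpy, scipy, OpenCV 4.12 (cv2) and the standard library are available. Lean on these libraries where they do the work, as an engineer would, in place of code of your own. Each camera call takes 0.05 s, during which the arm holds its last target.

### The job

The steel cup on the drying stand's wooden swing arm is dripping beside its dish, and the arm's screw clamp was never done up properly. Back the clamp off with its black lever just enough to free the arm (less than a third of a turn), swing the arm by its upright wooden handle until the cup, still on its peg, is centred over the white drip dish, then retighten the clamp firmly, clearly tighter than you found it (until it takes a steady sideways push of about 9 newtons on the red handle), without crushing the wood. Leave the spoon, bowl and jar where they are and let go of everything.

Things in the scene. Friction and masses are not known exactly. Their poses are not given: they have to be found in the camera images.
- pivot (a point): The upright axis of the fixed grey drying stand (round foot 110 mm across), at the height of the top face of the wooden swing arm, 76 mm above the counter. Clamp screw, lever and swing arm all turn about the vertical line through this point. The stand does not move.
- clamp_screw: Screw on the stand's axis (steel stem, round black boss 32 mm across, 98 to 122 mm above the counter), turning with its lever. Origin on it at counter height. Seen from above, anticlockwise loosens, clockwise tightens; it rises 2.5 mm per radian of loosening and stays where it is left. From the start it goes slack after 0.1 to 0.6 rad, different each time; it bites again at that same angle.
- screw_top (a point): Top of the black boss, 122 mm up on the axis. How tight the clamp is can only be felt: steady sideways push at the red handle: slack, under 1 N; tightening, about 1 N + 0.06 N per newton of clamping force; loosening, less than half of that. It starts too loose, by an amount that varies, and must end above 90 N (6 to 7 N at the handle); 9 N is right; at 220 N (some 14 N) the wood is crushed.
- lever_grip (a point): Centre of the upright red handle (round, 16 mm across, 52 mm tall, from 114 to 166 mm above the counter; this point at 142 mm) at the end of the black clamp lever, a bar 14 mm wide, top at 115 mm, reaching out 85 mm from the stand's axis. The direction in which the lever points at the start differs each time and tells nothing about how tight the clamp is.
- swing_arm: The birch plywood swing arm: a bar 300 mm long, 28 mm wide, 16 mm thick, top at 76 mm, with a round hub. Origin on the stand's axis at counter height; its own +x points along the arm to the cup, -x to the wooden handle, z up. It turns about the stand's axis, only when the clamp is slack (under 1 N at the handle then); when clamped, friction holds it.
- swing_grip (a point): Centre of the upright wooden handle (round, 20 mm across, 54 mm tall, from 76 to 130 mm above the counter; this point at 105 mm) on the arm's short end, 120 mm from the stand's axis, opposite the cup.
- cup_peg (a point): Foot of the wooden cup peg (28 mm across, 50 mm tall) on the arm's top face (76 mm high), 170 mm from the stand's axis.
- cup_mid (a point): Centre, half-way up, of the loose steel toddler cup, upside down over the peg and standing with its rim on the arm (72 mm across at the rim, 74 mm tall, top at 150 mm).
- dish_mid (a point): Centre of the white drip dish (112 mm across, 12 mm high) with a blue spot in its middle, fixed on the counter, 170 mm from the stand's axis, 0.5 to 1.0 rad anticlockwise (seen from above) from where the arm's cup end starts. This point is on its inner floor, 4 mm up.
- spoon: Orange silicone spoon, 150 mm long, lying loose; origin under its middle. A bystander.
- bowl: Pink bowl, 110 mm across, 45 mm tall, loose; origin at the centre of its underside. A bystander.
- jar: Blue jar, 60 mm across, 85 mm tall, loose; origin at the centre of its underside. A bystander.
Mind the look-alikes: they are no part of the job. Of the things shaped like the part that bears dish_mid, the white one is meant. What is shaped like the part that bears cup_mid but turquoise is not meant.

How it is judged:
By the outcome, as a careful person would: the job done as asked, in the order asked, and still so for the second after the job is handed in, with the robot touching nothing.
It also fails if it takes over 64 s, if anything falls off the work surface, if the arm or the gripper's body presses on something with over 40 N, if the wrist force passes 120 N, or if a joint passes its speed limit or range.

## Working session

There is one attempt and no reset: what is moved stays moved. The work goes in short steps, Python scripts to look and compute and a tool call to move; the robot and the scene stay as the last step left them, time stands still between calls to the robot, and variables do not carry over. Pictures are saved under pics/ and viewed, and the job is handed in when it is done.

Besides the shell and the picture viewer there is one more tool, called after "Call:" as name(argument=value, ...) on one line, values as JSON. send_rows: Moves the arm, as the interface text tells. Its arguments: {"type":"object","properties":{"rows":{"type":"array"},"force":{"type":"number"}},"required":["rows"]}

```bash
mkdir -p pics; python3 - <<'E'
from plant import *
import cv2,numpy as np
for n in("side","top"):
    c=capture(n); cv2.imwrite(f"pics/{n}0.png",c["color"][:,:,::-1])
    print(n,c["vertical_fov"],c["cx"],c["cy"],np.round(c["camera_from_world"],4).tolist())
s=state(); print({k:np.round(v,4).tolist() for k,v in s.items()})
E
```

```text
side 47.32660235790283 317.4760593526129 243.11021807127264 [[0.938, -0.3467, -0.0056, -0.5563], [-0.2603, -0.6934, -0.6719, 0.2147], [0.2291, 0.6316, -0.7406, 1.1415], [0.0, 0.0, 0.0, 1.0]]
top 52.090627524642805 319.0440706630615 240.74820490180443 [[0.0, -1.0, 0.0006, -0.0417], [-0.9956, -0.0001, -0.0933, 0.5898], [0.0933, -0.0005, -0.9956, 1.2875], [0.0, 0.0, 0.0, 1.0]]
{'time_s': 0.1, 'joint_positions': [1.5726, 0.3855, 0.0068, -0.0004, -1.194, -0.2586], 'joint_vel': [0.0014, -0.0006, 0.0023, 0.0023, 0.0013, -0.0003], 'tau': [0.0003, -39.1685, 18.7936, 4.232, 0.0135, -0.0001], 'eef_pos': [0.1586, 0.604, 0.2326], 'eef_rot': [-0.0007, -0.6107, 0.7919, -0.0006], 'ft_force': [-0.2063, 0.3554, 0.8669], 'ft_torque': [-0.0072, -0.0016, 0.0073], 'grip_width': 0.9993}
```

View pics/side0.png

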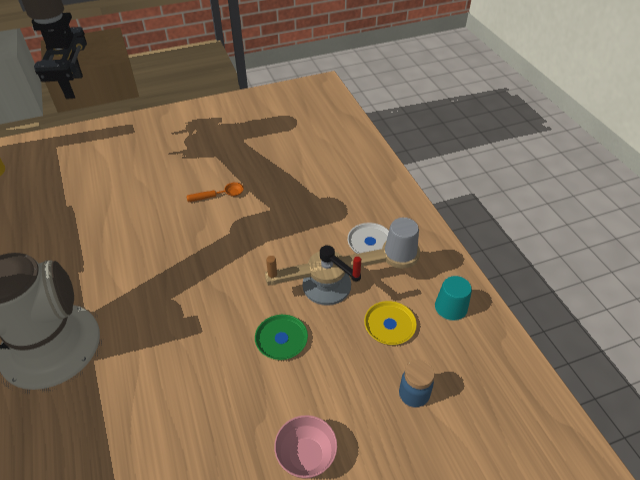

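View pics/top0.png

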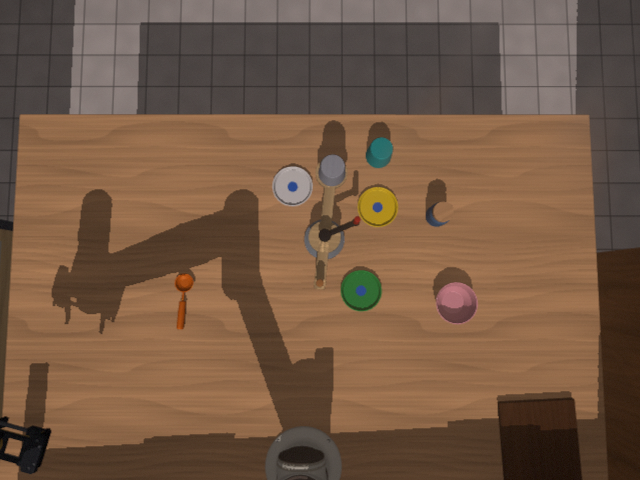

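The side view shows the stand at about (327,270), the red handle (357,268), the wooden handle (271,267), the steel cup (403,240) and the white dish (370,241). The top view shows the boss at (325,235), the red handle (357,221), the wooden handle (320,283), the cup (332,170) and the white dish's blue spot (292,186). Next I'll zoom in and measure.

```bash
cat > h.py <<'E'
from plant import *
import cv2,numpy as np
def cam(n):
    c=capture(n); c["f"]=240/np.tan(np.radians(c["vertical_fov"]/2)); return c
def atz(c,u,v,z):
    T=c["camera_from_world"]; R=T[:3,:3]; o=-R.T@T[:3,3]
    d=R.T@np.array([(u-c["cx"])/c["f"],(v-c["cy"])/c["f"],1]); return o+d*(z-o[2])/d[2]
def proj(c,p):
    q=c["camera_from_world"]@np.append(p,1); return np.array([c["f"]*q[0]/q[2]+c["cx"],c["f"]*q[1]/q[2]+c["cy"]])
def blobs(c,cond,lo=8):
    h=cv2.cvtColor(c["color"],cv2.COLOR_RGB2HSV).astype(int); m=cond(h[...,0],h[...,1],h[...,2]).astype(np.uint8)
    n,l,s,ce=cv2.connectedComponentsWithStats(m)
    return [(s[i].tolist(),ce[i].round(2).tolist()) for i in range(1,n) if s[i][4]>=lo]
E
python3 - <<'E'
from h import *
for n,(x,y,w,h) in dict(top=(260,130,140,180),side=(240,200,200,130)).items():
    c=cam(n)
    k=4
    cv2.imwrite(f"pics/{n}1.png",cv2.resize(c["color"][y:y+h,x:x+w,::-1],None,fx=3.3 if n=="top" else 4,fy=3.3 if n=="top" else 4,interpolation=cv2.INTER_CUBIC))
    print(n,"red",blobs(c,lambda h,s,v:((h<5)|(h>174))&(s>170)&(v>70)))
    print(n,"blue",blobs(c,lambda h,s,v:(h>105)&(h<125)&(s>150)))
    print(n,"black",blobs(c,lambda h,s,v:(v<45),30))
E
```

```text
top red [([355, 217, 5, 6, 24], [356.88, 219.33])]
top blue [([288, 183, 9, 8, 57], [292.18, 186.44]), ([375, 205, 7, 7, 20], [378.65, 208.35]), ([356, 286, 10, 10, 69], [360.62, 290.28])]
top black [([0, 220, 13, 11, 113], [5.83, 224.75]), ([319, 229, 14, 12, 87], [324.68, 233.87]), ([0, 417, 51, 57, 1518], [25.23, 445.61]), ([500, 424, 82, 56, 4046], [539.63, 453.26]), ([279, 446, 45, 17, 585], [300.96, 454.84]), ([611, 453, 16, 9, 48], [618.4, 457.75])]
side red [([353, 257, 8, 21, 142], [356.31, 266.39])]
side blue [([365, 237, 11, 8, 69], [369.84, 240.61]), ([384, 319, 12, 10, 93], [389.48, 323.4]), ([275, 333, 13, 10, 103], [281.06, 337.51])]
side black [([46, 0, 18, 17, 185], [55.19, 6.41]), ([211, 0, 10, 29, 124], [215.35, 12.4]), ([228, 0, 17, 89, 448], [236.52, 41.1]), ([32, 13, 55, 86, 2321], [60.53, 52.62]), ([320, 246, 41, 35, 367], [334.96, 260.14]), ([0, 254, 13, 5, 30], [5.6, 256.1]), ([53, 262, 21, 52, 576], [63.81, 287.36]), ([45, 318, 22, 25, 66], [57.8, 329.89]), ([0, 342, 9, 7, 38], [3.95, 345.58])]
```

View pics/top1.png

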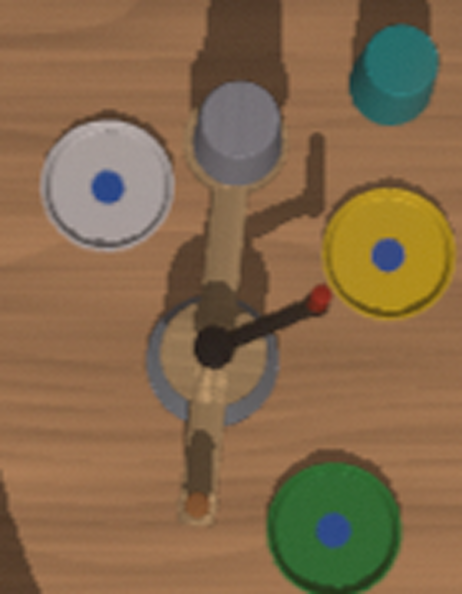

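View pics/side1.png

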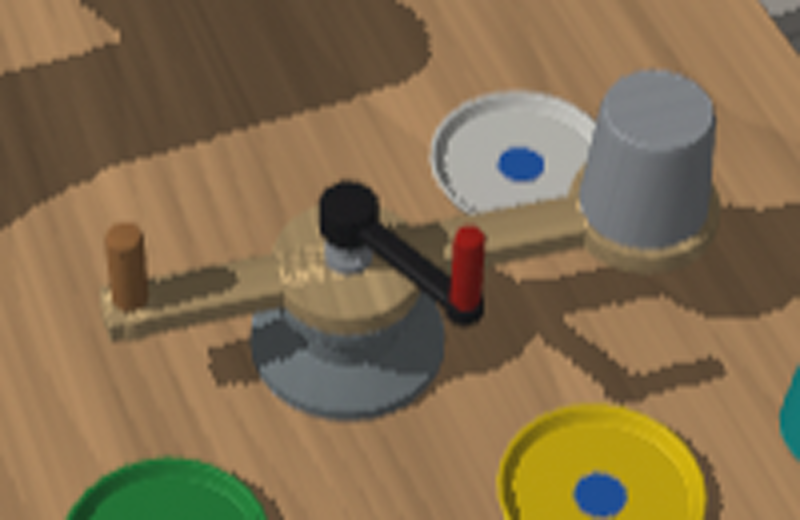

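```bash
cat > fit.py <<'E'
from h import *
from scipy.optimize import least_squares
C={n:cam(n) for n in("top","side")}
obs=[("top","boss",324.8,235.2),("side","boss",327,252.2),("top","red",356.8,220),("side","red",357.3,259),
("top","wood",320,283),("side","wood",271.3,258.3),("top","cup",332.7,163.9),("side","cup",404.5,227),
("top","dish",292.18,186.44),("side","dish",369.84,240.61)]
def pts(x):
    p=x[:2];L=lambda a,r,z:np.array([p[0]+r*np.cos(a),p[1]+r*np.sin(a),z])
    return dict(boss=L(0,0,.122),red=L(x[2],.085,.166),wood=L(x[3]+np.pi,.12,.13),cup=L(x[3],.17,.150),dish=L(x[4],.17,.004))
def res(x):
    P=pts(x); return np.concatenate([proj(C[n],P[k])-(u,v) for n,k,u,v in obs])
r=least_squares(res,[.6,-.06,-1.2,0,.6])
print(np.round(r.x,4)); print(np.round(r.fun.reshape(-1,2),1).tolist())
print({k:v.round(4).tolist() for k,v in pts(r.x).items()})
for n,k,u,v in obs: print(n,k,atz(C[n],u,v,pts(r.x)[k][2]).round(4))
E
python3 fit.py
```

```text
[ 0.5957 -0.0553 -1.1768 -0.1087  0.5472]
[[-0.2, -0.4], [0.4, -1.5], [0.6, -0.6], [0.1, 0.6], [-0.7, -0.1], [-0.2, 0.7], [-0.6, 1.5], [0.7, 0.1], [-0.3, 0.5], [0.0, 0.9]]
{'boss': [0.5957, -0.0553, 0.122], 'red': [0.6284, -0.1338, 0.166], 'wood': [0.4764, -0.0423, 0.13], 'cup': [0.7647, -0.0738, 0.15], 'dish': [0.7409, 0.0331, 0.004]}
top boss [ 0.5948 -0.0559  0.122 ]
side boss [ 0.5934 -0.0589  0.122 ]
top red [ 0.627  -0.1324  0.166 ]
side red [ 0.6288 -0.1324  0.166 ]
top wood [ 0.4763 -0.044   0.13  ]
side wood [ 0.4774 -0.0407  0.13  ]
top cup [ 0.7685 -0.0753  0.15  ]
side cup [ 0.7633 -0.0731  0.15  ]
top dish [0.7423 0.0323 0.004 ]
side dish [0.7421 0.0359 0.004 ]
```

```bash
cat > pl.py <<'E'
# plan: pose kept as commanded [x,y,z,yaw] in cmd.json
import json,sys
from h import *
from scipy.spatial.transform import Rotation as Ro
def load():
    try: return np.array(json.load(open("cmd.json")))
    except Exception: return np.array([.159,.604,.234,np.arctan2(-.967,-.254)])
def rel(c,t):
    d=t[:3]-c[:3]; s,k=np.sin(c[3]),np.cos(c[3])
    return np.array([d[0]*k+d[1]*s, d[0]*s-d[1]*k, -d[2]])*100, -(t[3]-c[3])
def applied(c,r):
    s,k=np.sin(c[3]),np.cos(c[3]); x,y,z=np.array(r[:3])/100
    return np.array([c[0]+k*x+s*y,c[1]+s*x-k*y,c[2]-z,c[3]-r[3]])
def save(c): json.dump(list(map(float,c)),open("cmd.json","w"))
def show():
    s=state(); q=s["eef_rot"]; R=Ro.from_quat([q[1],q[2],q[3],q[0]]).as_matrix()
    print("t",s["time_s"],"tcp",np.round(s["eef_pos"],4),"yaw",round(np.arctan2(R[1,0],R[0,0]),4),"tilt",np.round(R[:,2],3),"F",np.round(s["ft_force"],2),"T",np.round(s["ft_torque"],3),"g",round(float(s["grip_width"]),3),"j6",round(float(s["joint_positions"][5]),2),"cmd",load().round(4)); return s
P=np.array([.595,-.056]); 
def tgt(a,r,z): return np.array([P[0]+r*np.cos(a),P[1]+r*np.sin(a),z,0])
E
python3 - <<'E'
from pl import *
c=load(); show()
t=tgt(-1.177,.085,.234); t[3]=-1.177+np.pi/2-np.pi; print(t)
print(rel(c,t))
E
```

```text
t 0.3 tcp [0.1587 0.6043 0.2332] yaw -1.8276 tilt [-0.    -0.001 -1.   ] F [-0.09  0.49 -0.58] T [0.008 0.008 0.054] g 1.0 j6 -0.26 cmd [ 0.159   0.604   0.234  -1.8277]
[ 0.62761424 -0.13449402  0.234      -2.74779633]
(array([ 59.52132686, -64.08540314,  -0.        ]), np.float64(0.9201344634828246))
```

Call:
send_rows(rows=[[[4,-4.25,0,0,0,0,0],[8,-8.5,0,0,0,0,0],[12,-12.75,0,0,0,0,0],[16,-17,0,0,0,0,0],[20,-21.3,0,0,0,0,0]]], force=30)

```text
time_s: 0.92
eef_pos: [0.3146, 0.3553, 0.2338]
eef_rot: [0.0, -0.611, 0.792, 0.0]
ft_force: [1.1, -0.4, 0.7]
grip_width: 0.542
```

Call:
send_rows(rows=[[[4,-4.25,0,0,0,0,0],[8,-8.5,0,0,0,0,0],[12,-12.75,0,0,0,0,0],[16,-17,0,0,0,0,0],[20,-21.3,0,0,0,0,0]]])

```text
time_s: 1.55
eef_pos: [0.4699, 0.1077, 0.234]
eef_rot: [0.001, -0.611, 0.792, -0.0]
ft_force: [0.4, -0.3, -0.8]
grip_width: 0.499
```

Call:
send_rows(rows=[[[4,-4.25,0,0,0,0.184,0],[8,-8.5,0,0,0,0.368,0],[12,-12.75,0,0,0,0.552,0],[16,-17,0,0,0,0.736,0],[19.5,-21.5,0,0,0,0.92,0]]])

```text
time_s: 2.17
eef_pos: [0.6283, -0.1357, 0.2337]
eef_rot: [0.0, -0.193, 0.981, -0.0]
ft_force: [0.0, -0.5, 0.5]
grip_width: 0.504
```

```bash
python3 - <<'E'
from pl import *
c=load()
for r in [(20,-21.3,0,0),(20,-21.3,0,0),(19.5,-21.5,0,.92)]: c=applied(c,r)
save(c); show(); c_=cam("top"); cv2.imwrite("pics/t2.png",cv2.resize(c_["color"][100:340,200:440,::-1],None,fx=2.4,fy=2.4))
c_=cam("side"); cv2.imwrite("pics/s2.png",cv2.resize(c_["color"][120:340,220:460,::-1],None,fx=2.6,fy=2.6))
E
```

```text
t 2.175 tcp [ 0.6283 -0.1357  0.2337] yaw -2.7541 tilt [ 0.  0. -1.] F [ 0.02 -0.54  0.51] T [ 0.147 -0.146 -0.015] g 0.504 j6 0.35 cmd [ 0.6278 -0.1343  0.234  -2.7477]
```

Call:
send_rows(rows=[[[0,0,3,0,0,0,0],[0,0,6,0,0,0,0],[0,0,8.5,0,0,0,0],[0,0,10,0,0,0,0],[0,0,10,0,0,0,0]]])

```text
time_s: 2.9
eef_pos: [0.6269, -0.1334, 0.1327]
eef_rot: [-0.001, -0.196, 0.981, 0.0]
ft_force: [0.6, -0.2, 0.1]
grip_width: 0.502
```

```bash
python3 - <<'E'
from pl import *
c=applied(load(),(0,0,10,0))
save(c); show(); c_=cam("top"); cv2.imwrite("pics/t3.png",cv2.resize(c_["color"][100:340,200:440,::-1],None,fx=2.4,fy=2.4))
c_=cam("side"); cv2.imwrite("pics/s3.png",cv2.resize(c_["color"][120:340,220:460,::-1],None,fx=2.6,fy=2.6))
E
```

```text
t 2.9 tcp [ 0.6269 -0.1334  0.1327] yaw -2.7468 tilt [-0.002 -0.    -1.   ] F [ 0.65 -0.22  0.15] T [ 0.017 -0.028  0.016] g 0.502 j6 0.35 cmd [ 0.6278 -0.1343  0.134  -2.7477]
```

View pics/s3.png

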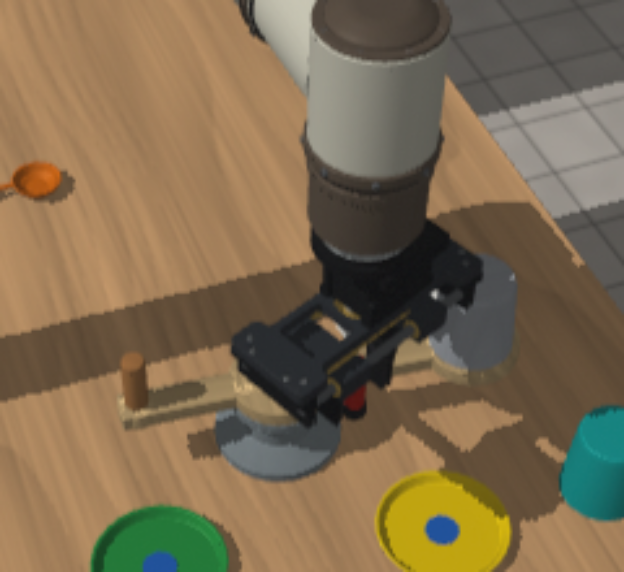

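The side view shows the red handle (about (355,400) in the crop) between the fingers, with the body clear of everything. Next I close the gripper.

Call:
send_rows(rows=[[[0,0,0,0,0,0,-1],[0,0,0,0,0,0,-1],[0,0,0,0,0,0,-1],[0,0,0,0,0,0,-1],[0,0,0,0,0,0,-1]]], force=25)

```text
time_s: 3.62
eef_pos: [0.6282, -0.1337, 0.1339]
eef_rot: [0.001, -0.196, 0.981, -0.0]
ft_force: [1.1, 0.4, 1.4]
grip_width: 0.176
```

```bash
cat >> pl.py <<'E'
def arc(c,da,n=5,piv=None,dz=0.0):
    piv=P if piv is None else piv
    for i in range(1,n+1):
        a=da*i/n; d=c[:2]-piv; R=np.array([[np.cos(a),-np.sin(a)],[np.sin(a),np.cos(a)]])
        t=np.r_[piv+R@d,c[2]+dz*i/n,c[3]+a]; s,w=rel(c,t); print(np.round(s,2).tolist(),round(w,3))
E
python3 - <<'E'
from pl import *
show()
arc(load(),.25,dz=.0006)
E
```

```text
t 3.625 tcp [ 0.6282 -0.1337  0.1339] yaw -2.7474 tilt [ 0.002 -0.    -1.   ] F [1.09 0.41 1.39] T [ 0.205 -0.465  0.027] g 0.176 j6 0.35 cmd [ 0.6278 -0.1343  0.134  -2.7477]
[-0.42, 0.01, -0.01] -0.05
[-0.85, 0.04, -0.02] -0.1
[-1.27, 0.1, -0.04] -0.15
[-1.69, 0.17, -0.05] -0.2
[-2.1, 0.27, -0.06] -0.25
```

Call:
send_rows(rows=[[[-0.42,0.01,-0.01,0,0,-0.05,-1],[-0.85,0.04,-0.02,0,0,-0.1,-1],[-1.27,0.1,-0.04,0,0,-0.15,-1],[-1.69,0.17,-0.05,0,0,-0.2,-1],[-2.1,0.27,-0.06,0,0,-0.25,-1]]])

```text
time_s: 4.25
eef_pos: [0.646, -0.1236, 0.1343]
eef_rot: [-0.0, -0.317, 0.948, -0.0]
ft_force: [1.1, -1.6, 0.2]
grip_width: 0.175
```

```bash
cat >> pl.py <<'E'
def mv(*r): save(applied(load(),r))
def tang():
    s=show(); c=s["eef_pos"][:2]-P; a=np.arctan2(c[1],c[0]); f=s["ft_force"][:2]
    print("ang",round(a,4),"r",round(np.hypot(*c),4),"Ft",round(-f[0]*np.sin(a)+f[1]*np.cos(a),2),"Fr",round(f[0]*np.cos(a)+f[1]*np.sin(a),2))
E
python3 - <<'E'
from pl import *
mv(-2.1,.27,-.06,-.25); tang()
E
```

```text
t 4.25 tcp [ 0.646  -0.1236  0.1343] yaw -2.4964 tilt [-0. -0. -1.] F [ 1.06 -1.56  0.21] T [-0.267 -0.232 -0.081] g 0.175 j6 0.59 cmd [ 0.6462 -0.1238  0.1346 -2.4977]
ang -0.9242 r 0.0847 Ft -0.09 Fr 1.88
```

Call:
send_rows(rows=[[[-0.42,0.01,-0.01,0,0,-0.05,-1],[-0.85,0.04,-0.02,0,0,-0.1,-1],[-1.27,0.1,-0.04,0,0,-0.15,-1],[-1.69,0.17,-0.05,0,0,-0.2,-1],[-2.1,0.27,-0.06,0,0,-0.25,-1]]])

```text
time_s: 4.88
eef_pos: [0.6614, -0.1089, 0.1349]
eef_rot: [0.0, -0.433, 0.901, -0.0]
ft_force: [1.0, -1.6, 0.7]
grip_width: 0.175
```

Call:
send_rows(rows=[[[-0.42,0.01,-0.01,0,0,-0.05,-1],[-0.85,0.04,-0.02,0,0,-0.1,-1],[-1.27,0.1,-0.04,0,0,-0.15,-1],[-1.69,0.17,-0.05,0,0,-0.2,-1],[-2.1,0.27,-0.06,0,0,-0.25,-1]]])

```text
time_s: 5.5
eef_pos: [0.6727, -0.0908, 0.1356]
eef_rot: [0.0, -0.542, 0.84, -0.001]
ft_force: [1.6, -0.7, 0.8]
grip_width: 0.171
```

```bash
python3 - <<'E'
from pl import *
mv(-2.1,.27,-.06,-.25);mv(-2.1,.27,-.06,-.25); tang()
E
```

```text
t 5.5 tcp [ 0.6727 -0.0908  0.1356] yaw -1.9962 tilt [ 0.001 -0.001 -1.   ] F [ 1.63 -0.69  0.76] T [-0.328 -0.431 -0.066] g 0.171 j6 1.04 cmd [ 0.6724 -0.0909  0.1358 -1.9977]
ang -0.4211 r 0.0851 Ft 0.04 Fr 1.77
```

Call:
send_rows(rows=[[[0,0,0,0,0,0,0],[0,0,0,0,0,0,0],[0,0,-3,0,0,0,0],[0,0,-6,0,0,0,0],[0,0,-9,0,0,0,0]]])

```text
time_s: 6.12
eef_pos: [0.6717, -0.0906, 0.226]
eef_rot: [-0.0, -0.541, 0.841, 0.0]
ft_force: [0.8, -0.1, -0.2]
grip_width: 0.494
```

```bash
python3 - <<'E'
from pl import *
mv(0,0,-9,0); show(); c=load(); print(rel(c,np.array([.4765,-.0425,c[2],-1.68])))
for n in("side","top"):
    cv2.imwrite(f"pics/{n}4.png",cam(n)["color"][100:400,200:500,::-1])
a=cv2.imread("pics/side4.png");b=cv2.imread("pics/top4.png");cv2.imwrite("pics/b4.png",cv2.resize(np.hstack([a,b]),None,fx=1.33,fy=1.33))
E
```

```text
t 6.125 tcp [ 0.6717 -0.0906  0.226 ] yaw -1.9984 tilt [-0.001  0.    -1.   ] F [ 0.82 -0.11 -0.24] T [ 0.012 -0.073  0.032] g 0.494 j6 1.04 cmd [ 0.6724 -0.0909  0.2258 -1.9977]
(array([ 3.70046679, 19.83662998, -0.        ]), np.float64(-0.317661863312072))
```

View pics/b4.png

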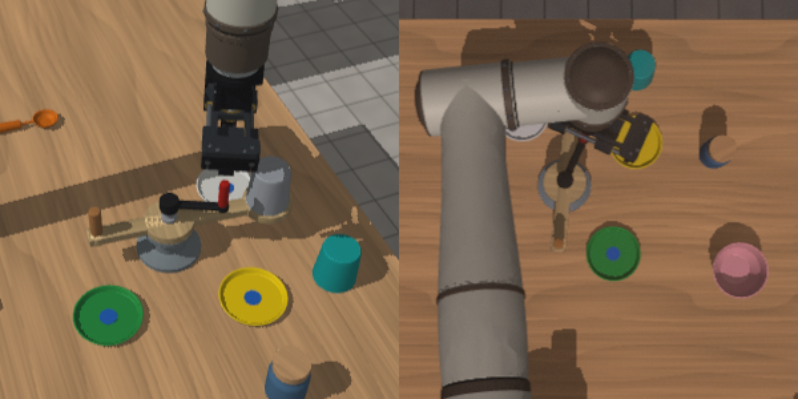

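The lever has turned about 0.75 rad and the wooden handle is still at side pixel (271,258), so the arm hasn't moved. Next: go to the wooden handle.

Call:
send_rows(rows=[[[0.74,3.97,0,0,0,-0.0636,0],[1.48,7.94,0,0,0,-0.127,0],[2.22,11.9,0,0,0,-0.191,0],[2.96,15.87,0,0,0,-0.254,0],[3.7,19.84,0,0,0,-0.318,0]]])

```text
time_s: 6.85
eef_pos: [0.4742, -0.0419, 0.2245]
eef_rot: [-0.001, -0.668, 0.744, 0.001]
ft_force: [-0.6, 0.2, 0.6]
grip_width: 0.499
```

Call:
send_rows(rows=[[[0,0,3,0,0,0,0],[0,0,6,0,0,0,0],[0,0,9,0,0,0,0],[0,0,12.1,0,0,0,0],[0,0,12.1,0,0,0,0]]])

```text
time_s: 7.48
eef_pos: [0.4737, -0.0425, 0.102]
eef_rot: [-0.003, -0.667, 0.745, 0.002]
ft_force: [0.2, -0.6, -0.5]
grip_width: 0.498
```

```bash
python3 - <<'E'
from pl import *
mv(3.7,19.84,0,-.318);mv(0,0,12.1,0); show(); c=load()
cv2.imwrite("pics/s5.png",cv2.resize(cam("side")["color"][150:350,180:460,::-1],None,fx=2.6,fy=2.6))
arc(c,.2)
E
```

```text
t 7.475 tcp [ 0.4737 -0.0425  0.102 ] yaw -1.6805 tilt [-0.007 -0.001 -1.   ] F [ 0.18 -0.56 -0.49] T [-0.032 -0.024  0.042] g 0.498 j6 1.21 cmd [ 0.4765 -0.0425  0.1048 -1.6797]
[0.48, -0.01, -0.0] -0.04
[0.95, -0.03, -0.0] -0.08
[1.43, -0.08, -0.0] -0.12
[1.9, -0.14, -0.0] -0.16
[2.37, -0.23, -0.0] -0.2
```

View pics/s5.png

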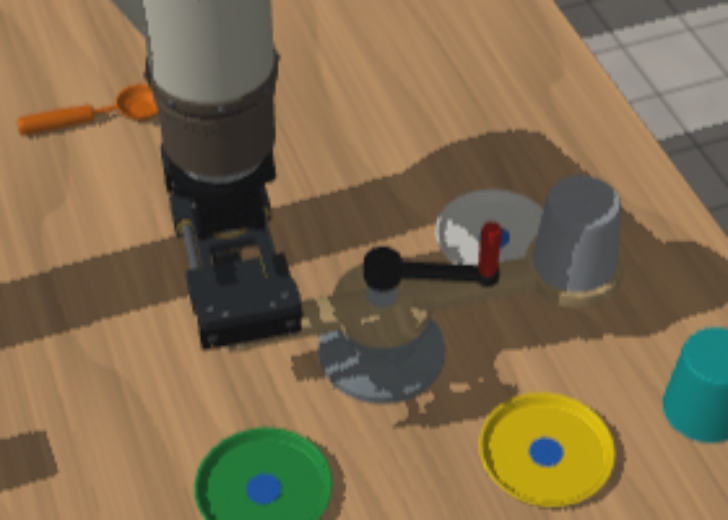

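The gripper sits over the wooden handle at crop (250,320), hiding it, and the red handle stands clear at (490,250). I'll close now; the finger width will show whether the grasp worked.

Call:
send_rows(rows=[[[0,0,0,0,0,0,-1],[0,0,0,0,0,0,-1],[0,0,0,0,0,0,-1],[0,0,0,0,0,0,-1],[0,0,0,0,0,0,-1]]])

```text
time_s: 8.15
eef_pos: [0.4766, -0.0419, 0.1051]
eef_rot: [0.0, -0.668, 0.744, -0.0]
ft_force: [-1.1, 0.6, 5.9]
grip_width: 0.225
```

Call:
send_rows(rows=[[[0.48,-0.01,0,0,0,-0.04,-1],[0.95,-0.03,0,0,0,-0.08,-1],[1.43,-0.08,0,0,0,-0.12,-1],[1.9,-0.14,0,0,0,-0.16,-1],[2.37,-0.23,0,0,0,-0.2,-1]]])

```text
time_s: 8.78
eef_pos: [0.4763, -0.0658, 0.105]
eef_rot: [-0.0, 0.739, -0.674, 0.0]
ft_force: [-1.5, 0.9, 5.9]
grip_width: 0.224
```

```bash
python3 - <<'E'
from pl import *
mv(2.37,-.23,0,-.2); tang()
cv2.imwrite("pics/s6.png",cv2.resize(cam("side")["color"][150:350,180:460,::-1],None,fx=2.6,fy=2.6))
E
```

```text
t 8.775 tcp [ 0.4763 -0.0658  0.105 ] yaw -1.4781 tilt [ 0.001  0.    -1.   ] F [-1.55  0.89  5.88] T [ 0.282  0.415 -0.1  ] g 0.224 j6 1.46 cmd [ 0.4762 -0.0663  0.1048 -1.4797]
ang -3.0592 r 0.1191 Ft -1.01 Fr 1.47
```

View pics/s6.png

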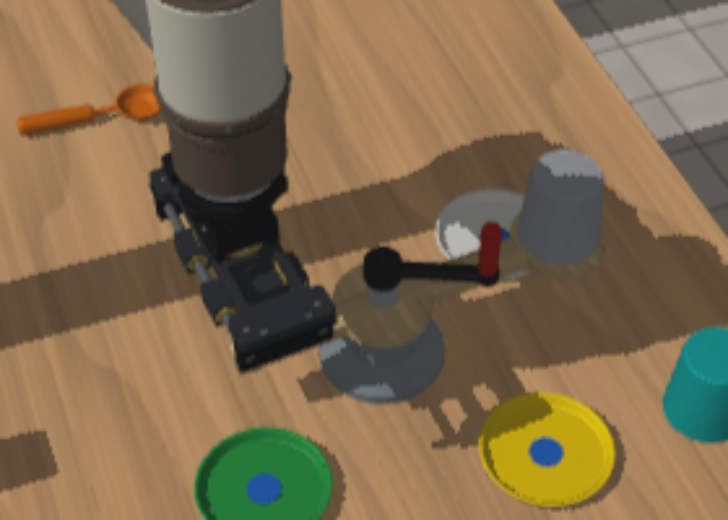

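The arm swings freely: the cup has moved to crop (562,205), toward the dish, and the lever hasn't moved. I'll carry on.

Call:
send_rows(rows=[[[0.48,-0.01,0,0,0,-0.04,-1],[0.95,-0.03,0,0,0,-0.08,-1],[1.43,-0.08,0,0,0,-0.12,-1],[1.9,-0.14,0,0,0,-0.16,-1],[2.37,-0.23,0,0,0,-0.2,-1]]])

```text
time_s: 9.45
eef_pos: [0.4807, -0.0893, 0.1051]
eef_rot: [-0.0, 0.803, -0.596, 0.0]
ft_force: [-1.7, 1.2, 5.5]
grip_width: 0.224
```

Call:
send_rows(rows=[[[0.48,-0.01,0,0,0,-0.04,-1],[0.95,-0.03,0,0,0,-0.08,-1],[1.43,-0.08,0,0,0,-0.12,-1],[1.9,-0.14,0,0,0,-0.16,-1],[2.37,-0.23,0,0,0,-0.2,-1]]])

```text
time_s: 10.07
eef_pos: [0.4897, -0.1114, 0.1051]
eef_rot: [-0.0, 0.858, -0.513, 0.0]
ft_force: [-2.4, 0.4, 5.3]
grip_width: 0.219
```

```bash
python3 - <<'E'
from pl import *
mv(2.37,-.23,0,-.2); mv(2.37,-.23,0,-.2); tang()
cv2.imwrite("pics/s7.png",cv2.resize(cam("side")["color"][150:350,180:460,::-1],None,fx=2.6,fy=2.6))
arc(load(),.066)
E
```

```text
t 10.075 tcp [ 0.4897 -0.1114  0.1051] yaw -1.0782 tilt [ 0.001 -0.    -1.   ] F [-2.39  0.38  5.31] T [ 0.106  0.37  -0.035] g 0.219 j6 1.96 cmd [ 0.4896 -0.1117  0.1048 -1.0797]
ang -2.6571 r 0.119 Ft -1.45 Fr 1.94
[0.16, -0.0, -0.0] -0.013
[0.31, -0.0, -0.0] -0.026
[0.47, -0.01, -0.0] -0.04
[0.63, -0.01, -0.0] -0.053
[0.79, -0.02, -0.0] -0.066
```

View pics/s7.png

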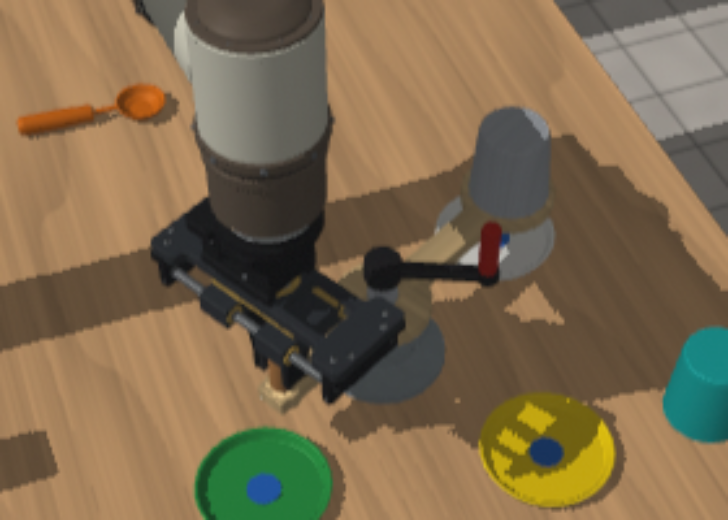

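The cup at crop (510,165) is nearly over the dish and still upright on its peg. I'll make the last 0.066 rad, then release and lift.

Call:
send_rows(rows=[[[0.16,0,0,0,0,-0.013,-1],[0.31,0,0,0,0,-0.026,-1],[0.47,-0.01,0,0,0,-0.04,-1],[0.63,-0.01,0,0,0,-0.053,-1],[0.79,-0.02,0,0,0,-0.066,-1]]])

```text
time_s: 10.75
eef_pos: [0.4936, -0.1182, 0.1051]
eef_rot: [-0.0, 0.874, -0.485, 0.0]
ft_force: [-0.4, 1.3, 4.9]
grip_width: 0.221
```

Call:
send_rows(rows=[[[0,0,0,0,0,0,-1],[0,0,0,0,0,0,0],[0,0,0,0,0,0,0],[0,0,-3,0,0,0,0],[0,0,-8,0,0,0,0]]])

```text
time_s: 11.38
eef_pos: [0.4919, -0.118, 0.1832]
eef_rot: [0.001, 0.874, -0.485, -0.003]
ft_force: [0.0, 0.7, 0.3]
grip_width: 0.489
```

```bash
python3 - <<'E'
from pl import *
mv(.79,-.02,0,-.066); mv(0,0,-8,0); show()
cv2.imwrite("pics/s8.png",cv2.resize(cam("side")["color"][190:320,240:440,::-1],None,fx=4,fy=4,interpolation=cv2.INTER_CUBIC))
cv2.imwrite("pics/t8.png",cv2.resize(cam("top")["color"][130:310,250:410,::-1],None,fx=3.3,fy=3.3,interpolation=cv2.INTER_CUBIC))
E
```

```text
t 11.375 tcp [ 0.4919 -0.118   0.1832] yaw -1.0138 tilt [-0.006  0.    -1.   ] F [0.02 0.72 0.27] T [-0.046 -0.191 -0.053] g 0.489 j6 2.04 cmd [ 0.4935 -0.1186  0.1848 -1.0137]
```

View pics/s8.png

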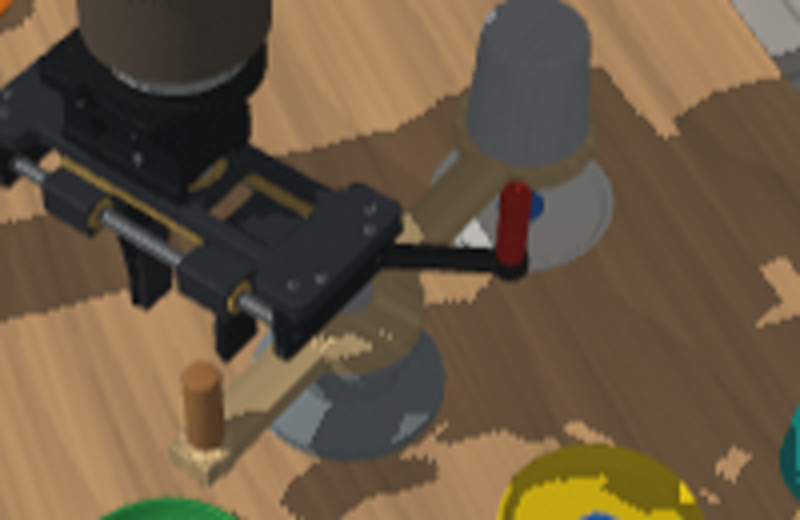

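View pics/t8.png

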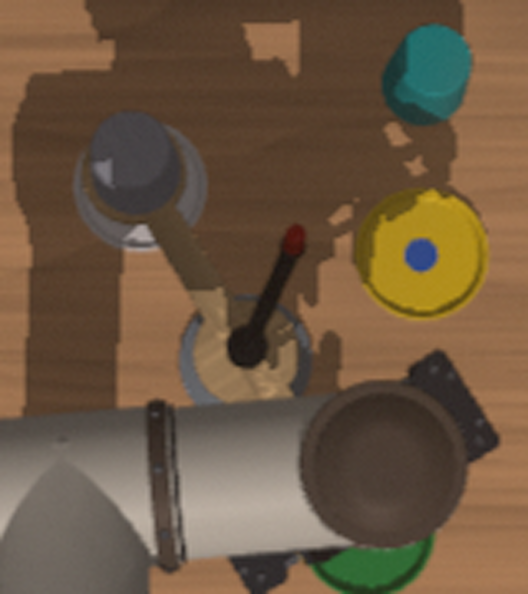

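```bash
python3 - <<'E'
from h import *
P=np.array([.595,-.056])
for n,k,u,v,z in [("top","cup",290,174.8,.15),("side","cup",374.3,197.8,.15),("side","wood",290.5,283.5,.13)]:
    p=atz(cam(n),u,v,z); d=(p[:2]-P)*(1 if k=="cup" else -1); print(n,k,p.round(4),np.hypot(*d).round(4),np.arctan2(d[1],d[0]).round(4))
E
```

```text
top cup [0.7412 0.0298 0.15  ] 0.1695 0.5307
side cup [0.7407 0.0318 0.15  ] 0.1701 0.5423
side wood [ 0.4937 -0.117   0.13  ] 0.1183 0.5418
```

The cup is within about 2 mm of the dish's centre line: it measures 0.53–0.54 rad and the dish 0.548. Now back to the lever.

```bash
python3 - <<'E'
from pl import *
c=load(); c1=c.copy(); c1[2]+=.041
print(rel(c1,np.array([.6725,-.0907,.2258,-1.9977])))
E
```

```text
(array([ 7.09479793e+00, -1.66649346e+01, -2.77555756e-15]), np.float64(0.9840381366879281))
```

Call:
send_rows(rows=[[[0,0,-4.1,0,0,0.17,0],[1.4,-3.3,-4.1,0,0,0.34,0],[2.8,-6.7,-4.1,0,0,0.51,0],[4.25,-10,-4.1,0,0,0.68,0],[5.7,-13.3,-4.1,0,0,0.85,0]]])

```text
time_s: 12.25
eef_pos: [0.6366, -0.0959, 0.2228]
eef_rot: [-0.002, -0.594, 0.804, 0.001]
ft_force: [0.8, -0.3, 1.7]
grip_width: 0.499
```

```bash
python3 - <<'E'
from pl import *
mv(5.7,-13.3,-4.1,.85); show()
print(rel(load(),np.array([.6725,-.0907,.1358,-1.9977])))
E
```

```text
t 12.25 tcp [ 0.6366 -0.0959  0.2228] yaw -1.8693 tilt [-0.004  0.    -1.   ] F [ 0.79 -0.3   1.68] T [-0.026 -0.069  0.006] g 0.499 j6 1.17 cmd [ 0.6366 -0.0967  0.2258 -1.8637]
(array([-1.60746634, -3.26868451,  9.        ]), np.float64(0.13403813668792797))
```

Call:
send_rows(rows=[[[-1.61,-3.27,0,0,0,0.134,0],[-1.61,-3.27,2,0,0,0.134,0],[-1.61,-3.27,5,0,0,0.134,0],[-1.61,-3.27,8,0,0,0.134,0],[-1.61,-3.27,9,0,0,0.134,0]]])

```text
time_s: 12.88
eef_pos: [0.67, -0.0901, 0.1308]
eef_rot: [-0.003, -0.541, 0.841, 0.002]
ft_force: [-0.5, -0.1, -0.2]
grip_width: 0.496
```

```bash
python3 - <<'E'
from pl import *
mv(-1.61,-3.27,9,.134); tang(); arc(load(),-.2,dz=-.0005)
E
```

```text
t 12.875 tcp [ 0.67   -0.0901  0.1308] yaw -1.998 tilt [-0.008 -0.    -1.   ] F [-0.5  -0.13 -0.16] T [0.058 0.041 0.008] g 0.496 j6 1.04 cmd [ 0.6725 -0.0907  0.1358 -1.9977]
ang -0.4269 r 0.0824 Ft -0.33 Fr -0.4
[0.34, 0.0, 0.01] 0.04
[0.68, 0.02, 0.02] 0.08
[1.02, 0.05, 0.03] 0.12
[1.35, 0.1, 0.04] 0.16
[1.69, 0.16, 0.05] 0.2
```

Call:
send_rows(rows=[[[0,0,0,0,0,0,-1],[0,0,0,0,0,0,-1],[0,0,0,0,0,0,-1],[0,0,0,0,0,0,-1],[0,0,0,0,0,0,-1]]])

```text
time_s: 13.5
eef_pos: [0.6728, -0.0902, 0.1364]
eef_rot: [0.001, -0.541, 0.841, -0.001]
ft_force: [0.5, -0.4, 2.6]
grip_width: 0.176
```

```bash
python3 - <<'E'
from pl import *
tang()
E
```

```text
t 13.5 tcp [ 0.6728 -0.0902  0.1364] yaw -1.9973 tilt [ 0.002 -0.    -1.   ] F [ 0.46 -0.36  2.61] T [ 0.005  0.063 -0.009] g 0.176 j6 1.04 cmd [ 0.6725 -0.0907  0.1358 -1.9977]
ang -0.4146 r 0.085 Ft -0.14 Fr 0.56
```

Call:
send_rows(rows=[[[0.34,0,0.01,0,0,0.04,-1],[0.68,0.02,0.02,0,0,0.08,-1],[1.02,0.05,0.03,0,0,0.12,-1],[1.35,0.1,0.04,0,0,0.16,-1],[1.69,0.16,0.05,0,0,0.2,-1]]])

```text
time_s: 14.12
eef_pos: [0.6643, -0.1051, 0.1358]
eef_rot: [0.001, -0.453, 0.891, -0.0]
ft_force: [0.3, 1.1, 5.4]
grip_width: 0.177
```

```bash
python3 - <<'E'
from pl import *
mv(1.69,.16,.05,.2);tang()
E
```

```text
t 14.125 tcp [ 0.6643 -0.1051  0.1358] yaw -2.2003 tilt [ 0.002 -0.    -1.   ] F [0.27 1.07 5.45] T [0.324 0.011 0.051] g 0.177 j6 0.86 cmd [ 0.6641 -0.1054  0.1353 -2.1977]
ang -0.6169 r 0.0849 Ft 1.03 Fr -0.4
```

Call:
send_rows(rows=[[[0.34,0,0.01,0,0,0.04,-1],[0.68,0.02,0.02,0,0,0.08,-1],[1.02,0.05,0.03,0,0,0.12,-1],[1.35,0.1,0.04,0,0,0.16,-1],[1.69,0.16,0.05,0,0,0.2,-1]]])

```text
time_s: 14.75
eef_pos: [0.653, -0.1178, 0.1352]
eef_rot: [0.001, -0.362, 0.932, -0.0]
ft_force: [-0.2, 0.7, 5.7]
grip_width: 0.179
```

```bash
python3 - <<'E'
from pl import *
mv(1.69,.16,.05,.2);tang()
E
```

```text
t 14.75 tcp [ 0.653  -0.1178  0.1352] yaw -2.4002 tilt [ 0.002 -0.    -1.   ] F [-0.21  0.74  5.71] T [ 0.365  0.043 -0.02 ] g 0.179 j6 0.68 cmd [ 0.6529 -0.1181  0.1348 -2.3977]
ang -0.8172 r 0.0848 Ft 0.36 Fr -0.68
```

Call:
send_rows(rows=[[[0.34,0,0.01,0,0,0.04,-1],[0.68,0.02,0.02,0,0,0.08,-1],[1.02,0.05,0.03,0,0,0.12,-1],[1.35,0.1,0.03,0,0,0.16,-1],[1.69,0.16,0.03,0,0,0.2,-1]]])

```text
time_s: 15.38
eef_pos: [0.6394, -0.1279, 0.1348]
eef_rot: [0.001, -0.267, 0.964, -0.0]
ft_force: [-0.7, 0.8, 4.9]
grip_width: 0.176
```

```bash
python3 - <<'E'
from pl import *
mv(1.69,.16,.03,.2);tang();arc(load(),-.1,dz=-.00025)
E
```

```text
t 15.375 tcp [ 0.6394 -0.1279  0.1348] yaw -2.6003 tilt [ 0.002  0.    -1.   ] F [-0.73  0.78  4.93] T [ 0.344 -0.06   0.036] g 0.176 j6 0.49 cmd [ 0.6393 -0.1284  0.1345 -2.5977]
ang -1.0177 r 0.0845 Ft -0.21 Fr -1.05
[0.17, 0.0, 0.0] 0.02
[0.34, 0.0, 0.01] 0.04
[0.51, 0.01, 0.02] 0.06
[0.68, 0.02, 0.02] 0.08
[0.85, 0.04, 0.03] 0.1
```

Call:
send_rows(rows=[[[0.17,0,0,0,0,0.02,-1],[0.34,0,0.01,0,0,0.04,-1],[0.51,0.01,0.02,0,0,0.06,-1],[0.68,0.02,0.02,0,0,0.08,-1],[0.85,0.04,0.03,0,0,0.1,-1]]])

```text
time_s: 16.0
eef_pos: [0.6323, -0.1318, 0.1347]
eef_rot: [0.001, -0.219, 0.976, -0.0]
ft_force: [0.6, 2.7, 5.2]
grip_width: 0.172
```

```bash
python3 - <<'E'
from pl import *
mv(.85,.04,.03,.1);tang()
E
```

```text
t 16.0 tcp [ 0.6323 -0.1318  0.1347] yaw -2.699 tilt [ 0.002  0.    -1.   ] F [0.56 2.66 5.17] T [ 0.671 -0.035  0.055] g 0.172 j6 0.4 cmd [ 0.6319 -0.1325  0.1342 -2.6977]
ang -1.1132 r 0.0845 Ft 1.67 Fr -2.14
```

Call:
send_rows(rows=[[[0.17,0,0,0,0,0.02,-1],[0.34,0,0.01,0,0,0.04,-1],[0.51,0.01,0.02,0,0,0.06,-1],[0.68,0.02,0.02,0,0,0.08,-1],[0.85,0.04,0.03,0,0,0.1,-1]]])

```text
time_s: 16.62
eef_pos: [0.625, -0.1349, 0.1346]
eef_rot: [0.002, -0.171, 0.985, -0.0]
ft_force: [0.8, 3.6, 6.5]
grip_width: 0.175
```

```bash
python3 - <<'E'
from pl import *
mv(.85,.04,.03,.1);tang()
E
```

```text
t 16.625 tcp [ 0.625  -0.1349  0.1346] yaw -2.7986 tilt [ 0.004  0.    -1.   ] F [0.76 3.64 6.5 ] T [ 0.775 -0.264  0.056] g 0.175 j6 0.3 cmd [ 0.624  -0.1358  0.1339 -2.7977]
ang -1.2073 r 0.0845 Ft 2.0 Fr -3.13
```

Call:
send_rows(rows=[[[0.17,0.02,0,0,0,0.02,-1],[0.34,0.04,-0.02,0,0,0.04,-1],[0.51,0.07,-0.04,0,0,0.06,-1],[0.68,0.1,-0.06,0,0,0.08,-1],[0.85,0.14,-0.08,0,0,0.1,-1]]])

```text
time_s: 17.25
eef_pos: [0.6164, -0.1372, 0.1348]
eef_rot: [0.001, -0.121, 0.993, -0.001]
ft_force: [5.5, -1.9, 4.6]
grip_width: 0.179
```

```bash
python3 - <<'E'
from pl import *
mv(.85,.14,-.08,.1);tang()
E
```

```text
t 17.25 tcp [ 0.6164 -0.1372  0.1348] yaw -2.8989 tilt [ 0.003 -0.001 -1.   ] F [ 5.51 -1.86  4.6 ] T [-0.331 -1.368  0.099] g 0.179 j6 0.2 cmd [ 0.6155 -0.1373  0.1347 -2.8977]
ang -1.3134 r 0.084 Ft 4.86 Fr 3.21
```

Call:
send_rows(rows=[[[0.17,0,0,0,0,0.02,-1],[0.34,0.01,0,0,0,0.04,-1],[0.51,0.01,0,0,0,0.06,-1],[0.68,0.03,0,0,0,0.08,-1],[0.85,0.05,0,0,0,0.1,-1]]])

```text
time_s: 17.88
eef_pos: [0.6081, -0.1388, 0.1348]
eef_rot: [0.002, -0.071, 0.997, -0.0]
ft_force: [4.9, -1.8, 4.9]
grip_width: 0.177
```

```bash
python3 - <<'E'
from pl import *
mv(.85,.05,.0,.1);tang()
E
```

```text
t 17.875 tcp [ 0.6081 -0.1388  0.1348] yaw -2.9987 tilt [ 0.003 -0.001 -1.   ] F [ 4.87 -1.8   4.87] T [-0.391 -1.611  0.035] g 0.177 j6 0.11 cmd [ 0.6072 -0.1389  0.1347 -2.9977]
ang -1.4144 r 0.0839 Ft 4.53 Fr 2.53
```

Call:
send_rows(rows=[[[0.17,-0.02,0,0,0,0.02,-1],[0.34,-0.02,0,0,0,0.04,-1],[0.51,-0.02,0,0,0,0.06,-1],[0.68,-0.01,0,0,0,0.08,-1],[0.85,0,0,0,0,0.1,-1]]])

```text
time_s: 18.5
eef_pos: [0.6, -0.1397, 0.1347]
eef_rot: [0.002, -0.022, 1.0, -0.0]
ft_force: [6.7, -0.3, 3.8]
grip_width: 0.175
```

```bash
python3 - <<'E'
from pl import *
mv(.85,.0,.0,.1);tang()
E
```

```text
t 18.5 tcp [ 0.6    -0.1397  0.1347] yaw -3.0984 tilt [ 0.004 -0.    -1.   ] F [ 6.71 -0.35  3.79] T [-0.103 -1.776  0.173] g 0.175 j6 0.01 cmd [ 0.5988 -0.1401  0.1347 -3.0977]
ang -1.5114 r 0.0839 Ft 6.68 Fr 0.75
```

Call:
send_rows(rows=[[[0.17,0,0,0,0,0.02,-1],[0.34,0,0,0,0,0.04,-1],[0.51,0.01,0,0,0,0.06,-1],[0.68,0.02,0,0,0,0.08,-1],[0.85,0.03,0,0,0,0.1,-1]]])

```text
time_s: 19.12
eef_pos: [0.5918, -0.1398, 0.1348]
eef_rot: [0.002, 0.028, 1.0, -0.0]
ft_force: [7.7, 0.1, 3.3]
grip_width: 0.179
```

```bash
python3 - <<'E'
from pl import *
mv(.85,.03,.0,.1);tang()
E
```

```text
t 19.125 tcp [ 0.5918 -0.1398  0.1348] yaw 3.085 tilt [ 0.005 -0.    -1.   ] F [7.71 0.14 3.3 ] T [-0.125 -2.     0.215] g 0.179 j6 -0.09 cmd [ 0.5902 -0.1402  0.1347 -3.1977]
ang -1.6087 r 0.0838 Ft 7.7 Fr -0.43
```

Call:
send_rows(rows=[[[0,0,0,0,0,0,-0.5],[0,0,0,0,0,0,-0.5],[0,0,0,0,0,0,-0.5],[0,0,0,0,0,0,-0.5],[0.1,0,0,0,0,0,-0.5]]], force=50)

```text
time_s: 19.75
eef_pos: [0.5892, -0.1395, 0.1338]
eef_rot: [0.0, 0.028, 1.0, 0.0]
ft_force: [5.8, 0.2, -0.2]
grip_width: 0.251
```

```bash
python3 - <<'E'
from pl import *
mv(.1,.0,.0,.0);tang()
E
```

```text
t 19.75 tcp [ 0.5892 -0.1395  0.1338] yaw 3.0854 tilt [ 0.  0. -1.] F [ 5.83  0.19 -0.18] T [ 0.055 -1.678 -0.039] g 0.251 j6 -0.09 cmd [ 0.5893 -0.1401  0.1347 -3.1977]
ang -1.6406 r 0.0837 Ft 5.8 Fr -0.59
```

Call:
send_rows(rows=[[[0.08,0,0,0,0,0.01,-0.5],[0.17,0,0,0,0,0.02,-0.5],[0.25,0,0,0,0,0.03,-0.5],[0.34,0,0,0,0,0.04,-0.5],[0.42,0.01,0,0,0,0.05,-0.5]]])

```text
time_s: 20.38
eef_pos: [0.5867, -0.139, 0.1339]
eef_rot: [0.002, 0.053, 0.999, 0.0]
ft_force: [8.9, 0.6, -2.7]
grip_width: 0.25
```

```bash
python3 - <<'E'
from pl import *
mv(.42,.01,.0,.05);tang()
E
```

```text
t 20.375 tcp [ 0.5867 -0.139   0.1339] yaw 3.0355 tilt [ 0.004  0.    -1.   ] F [ 8.87  0.56 -2.72] T [ 8.600e-02 -2.594e+00 -1.000e-03] g 0.25 j6 -0.14 cmd [ 0.5851 -0.1398  0.1347 -3.2477]
ang -1.6706 r 0.0834 Ft 8.77 Fr -1.44
```

Call:
send_rows(rows=[[[0.04,0,0,0,0,0.005,-0.5],[0.08,0,0,0,0,0.01,-0.5],[0.12,0,0,0,0,0.015,-0.5],[0.17,0,0,0,0,0.02,-0.5],[0.17,0,0,0,0,0.02,-0.5]]])

```text
time_s: 21.0
eef_pos: [0.5851, -0.1388, 0.1338]
eef_rot: [0.002, 0.063, 0.998, 0.0]
ft_force: [7.4, -0.3, -2.6]
grip_width: 0.254
```

```bash
python3 - <<'E'
from pl import *
mv(.17,.0,.0,.02);tang()
E
```

```text
t 21.0 tcp [ 0.5851 -0.1388  0.1338] yaw 3.0158 tilt [ 0.004  0.    -1.   ] F [ 7.44 -0.35 -2.63] T [ 0.119 -2.472  0.013] g 0.254 j6 -0.16 cmd [ 0.5834 -0.1396  0.1347 -3.2677]
ang -1.6894 r 0.0834 Ft 7.43 Fr -0.54
```

```bash
cat >> pl.py <<'E'
def avg(n=8):
    L=[]
    for i in range(n):
        capture("top"); s=state(); c=s["eef_pos"][:2]-P; a=np.arctan2(c[1],c[0]); f=s["ft_force"][:2]
        L.append([-f[0]*np.sin(a)+f[1]*np.cos(a),f[0]*np.cos(a)+f[1]*np.sin(a),s["ft_force"][2],*s["ft_torque"],a])
    print(np.mean(L,0).round(3),np.std(L,0).round(2),s["time_s"])
E
python3 -c "
from pl import *
avg()"
```

```text
[ 8.559e+00 -1.184e+00 -2.998e+00  1.340e-01 -2.510e+00  8.000e-03
 -1.689e+00] [0.48 0.58 0.28 0.03 0.02 0.01 0.  ] 21.4
```

Call:
send_rows(rows=[[[0.06,0,0,0,0,0.007,-0.5],[0.13,0,0,0,0,0.015,-0.5],[0.19,0,0,0,0,0.022,-0.5],[0.25,0,0,0,0,0.03,-0.5],[0.3,0,0,0,0,0.035,-0.5]]])

```text
time_s: 22.02
eef_pos: [0.5823, -0.1384, 0.1338]
eef_rot: [0.002, 0.08, 0.997, 0.0]
ft_force: [9.5, -0.1, -3.2]
grip_width: 0.247
```

```bash
python3 - <<'E'
from pl import *
mv(.3,.0,.0,.035);avg()
show()
E
```

```text
[ 8.912 -1.263 -3.008  0.155 -2.633  0.025 -1.723] [0.45 0.45 0.56 0.02 0.03 0.02 0.  ] 22.425
t 22.425 tcp [ 0.5824 -0.1383  0.1339] yaw 2.9809 tilt [ 0.005  0.    -1.   ] F [ 8.58  0.31 -2.59] T [ 0.141 -2.605  0.03 ] g 0.258 j6 -0.2 cmd [ 0.5804 -0.1392  0.1347 -3.3027]
```

Steady push is 8.9 N and the handle is still moving under it, so the clamp is tight enough. I'll let go and lift clear.

Call:
send_rows(rows=[[[-0.2,0,0,0,0,0,0],[-0.2,0,0,0,0,0,0],[-0.2,0,0,0,0,0,0],[-0.2,0,-3,0,0,0,0],[-0.2,0,-8,0,0,0,0]]])

```text
time_s: 23.05
eef_pos: [0.5798, -0.139, 0.2126]
eef_rot: [-0.004, 0.081, 0.997, -0.0]
ft_force: [1.1, 0.8, 0.3]
grip_width: 0.501
```

```bash
python3 - <<'E'
from pl import *
mv(-.2,.0,-8,0);show()
print(rel(load(),np.array([.45,-.38,.30,load()[3]])))
E
```

```text
t 23.05 tcp [ 0.5798 -0.139   0.2126] yaw 2.98 tilt [-0.008  0.    -1.   ] F [1.06 0.81 0.34] T [ 0.041 -0.223  0.004] g 0.501 j6 -0.2 cmd [ 0.5824 -0.1395  0.2147 -3.3027]
(array([  9.20945639, -25.85735506,  -8.53      ]), np.float64(-0.0))
```

Call:
send_rows(rows=[[[1.8,-4,-3,0,0,0,0],[3.6,-9,-5,0,0,0,0],[5.5,-14.5,-7,0,0,0,0],[7.4,-20,-8.5,0,0,0,0],[9.2,-25,-8.5,0,0,0,0]]])

```text
time_s: 23.68
eef_pos: [0.4497, -0.3726, 0.3006]
eef_rot: [0.001, 0.081, 0.997, -0.0]
ft_force: [1.4, -0.6, 0.5]
grip_width: 0.5
```

```bash
python3 - <<'E'
from pl import *
show()
c=cam("side");cv2.imwrite("pics/s9.png",c["color"][:,:,::-1])
cv2.imwrite("pics/s9z.png",cv2.resize(c["color"][180:320,240:440,::-1],None,fx=4,fy=4,interpolation=cv2.INTER_CUBIC))
cv2.imwrite("pics/t9.png",cam("top")["color"][:,:,::-1])
E
```

```text
t 23.675 tcp [ 0.4497 -0.3726  0.3006] yaw 2.9803 tilt [ 0.001 -0.001 -1.   ] F [ 1.37 -0.61  0.47] T [ 0.084 -0.175  0.008] g 0.5 j6 0.25 cmd [ 0.5824 -0.1395  0.2147 -3.3027]
```

View pics/s9z.png

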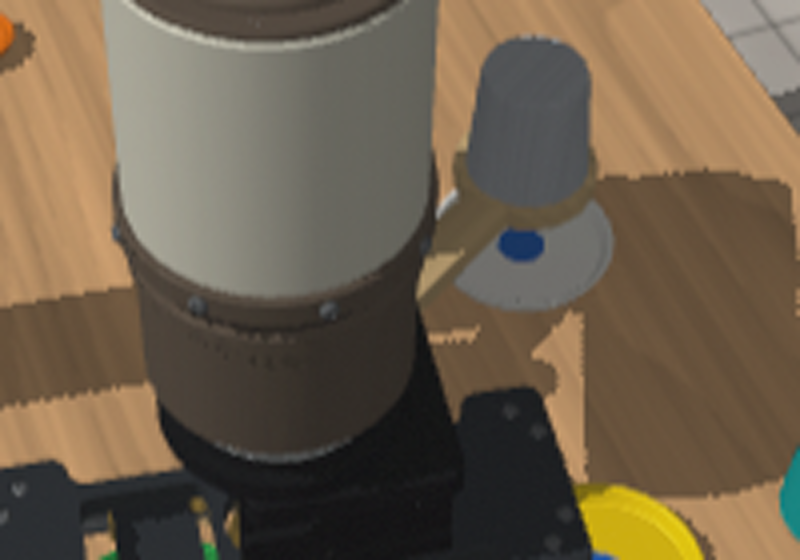

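View pics/t9.png

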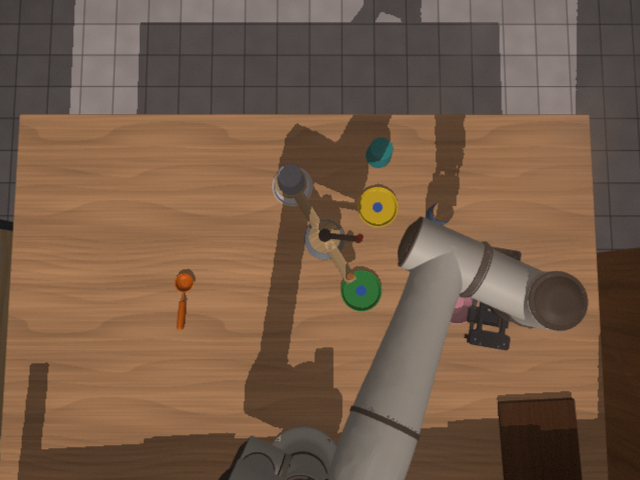

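View pics/s9.png

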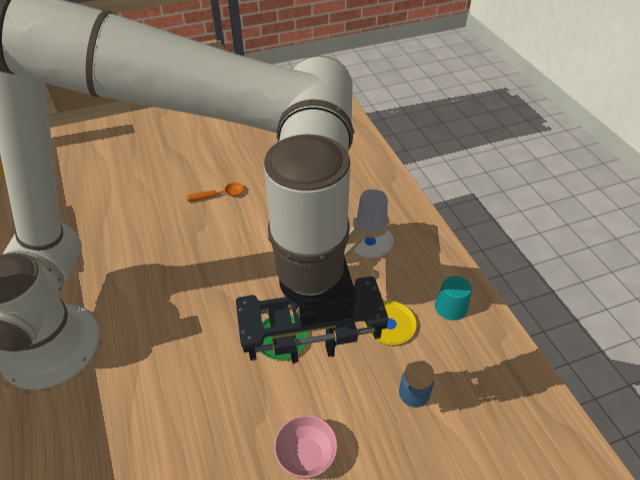

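```bash
python3 - <<'E'
from h import *
im=cv2.imread("pics/t9.png");cv2.imwrite("pics/t9z.png",cv2.resize(im[150:300,260:380],None,fx=4,fy=4,interpolation=cv2.INTER_CUBIC))
E
```

```text
(no output)
```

View pics/t9z.png

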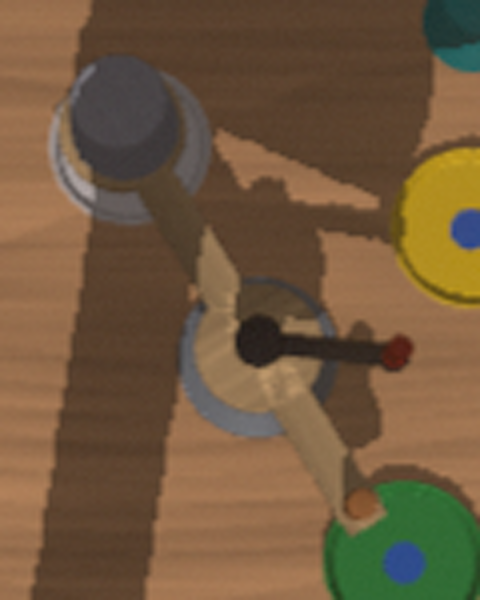

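```bash
python3 - <<'E'
from h import *
P=np.array([.595,-.056])
for n,k,u,v,z in [("top","cup",289.5,175.3,.15),("side","cup",374.3,198,.15),("top","wood",350.5,275.8,.13),("top","dish",292.18,186.44,.004),("side","dish",369.84,240.61,.004)]:
    p=atz(cam(n),u,v,z); d=(p[:2]-P)*(-1 if k=="wood" else 1); print(n,k,p.round(4),np.arctan2(d[1],d[0]).round(4))
E
```

```text
top cup [0.7399 0.031  0.15  ] 0.5407
side cup [0.7404 0.0312 0.15  ] 0.5402
top wood [ 0.4939 -0.1188  0.13  ] 0.5556
top dish [0.7423 0.0323 0.004 ] 0.5401
side dish [0.7421 0.0359 0.004 ] 0.5586
```

Per camera, the cup is within about 5 mm of the dish centre, and both cameras agree on its position. The clamp measured about 9 N and nothing is being touched, so I'm handing in.

```bash
python3 -c "
from plant import *
print(close_job())"
```

```text
the job is handed in; nothing more can be done
None
```

The job is handed in at about 24 s. The cup is over the white dish and the clamp is retightened. No verdict was reported.

- **Loosening:** I turned the lever about 0.75 rad anticlockwise, roughly 0.12 of a turn. That is more than the minimum: on retightening, the clamp bit again only about 0.1 rad from the start. It is still well under a third of a turn.
- **Swing:** I moved the arm about 0.65 rad by its wooden handle. The cup is upright on its peg.
- **Retightening:** I finished with a one-finger push, which read a steady 8.9 N at the red handle while the lever was still creeping. That works out to about 130 N of clamping force, well below crushing.
- **Release:** The gripper then opened and moved clear.

**Last checks:**
- **Cup position:** The two cameras put the cup 2.7 and 5.0 mm from the dish centre, on a calibration good to about 2 mm. They disagree by 3.6 mm on where the dish itself is.
- **Arm position:** The arm did not visibly move during tightening.
- **Spoon, bowl and jar:** They look unmoved in the last side picture, though I checked them only by eye.
- **Force readings:** Single readings scattered by about 0.5 N, so the 8.9 N is an average of eight. With the handle gripped, the grip added some twist, so I relied on the one-finger push instead.

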